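Isolate the drill press at the plug-in isolator

TASK

Isolate the drill press at the twin isolator base: someone has stood the red sealant bottle in the way of the orange plug, so set the bottle down upright on the bench beside the base, slide the red lock beside the orange plug outwards to its end stop, then pull the orange plug out past its detent until it rests against the front stop, and leave it there flat in its rails. Leave the blue plug plugged in and locked, and do not shift or tip the small things standing around the base.

Things in the scene. Friction and masses are not known exactly. Their poses are not given: they have to be found in the camera images.
- base: fixed twin isolator base, grey, black socket hood at its +x end, front stop bar at its -x end. Origin: on the bench, midway between the bays; x from stop to hood, z up. Bed x -96 to 72, y +-77, top z 12 mm; bays at y +37 (left) and -37 (right); rail tops z 26, stop bar top z 28. Lock tracks reach out to y +-134 at x -30 to 18. A seated plug's origin is at (0, +-37, 12)
- bay_left (a point): point on the bed (z 12 mm) of the left bay where the origin of a plug lies when the plug rests against the front stop: 42 mm out from seated. A sprung detent holds a seated plug: 10 to 20 N free it within the first 20 mm, then it slides easily; rails keep it down. Axes as base
- bay_right (a point): the same point in the right bay
- hood_left (a point): front upper edge of the black hood above the left bay, 62 mm above the bench; the hood reaches 56 mm back from it, and carries a steel detent barrel (18 mm diameter, to 78 mm above the bench) 12 mm behind this edge. Axes as base
- hood_right (a point): the same point above the right bay
- plug_orange: orange plug, the one to pull out; it may be in either bay; 90 (x) x 66 (y) x 66 (z) mm. Origin: centre of its underside; +x points into the socket, it is pulled along -x; z up. Black foot 66 wide, 8 high; body with flat deck at z = 36, 32 wide in front of x = 2, 52 behind; at the front an upright pull rib, x -45 to -35, y +-24, z 36 to 66 mm. 49 mm of free deck between rib and hood when seated
- plug_blue: blue plug, in the other bay; it stays in; 90 (x) x 66 (y) x 66 (z) mm. Origin: centre of its underside; +x points into the socket, it is pulled along -x; z up. Black foot 66 wide, 8 high; body with flat deck at z = 36, 32 wide in front of x = 2, 52 behind; at the front an upright pull rib, x -45 to -35, y +-24, z 36 to 66 mm. 49 mm of free deck between rib and hood when seated
- plug_orange_rib (a point): middle of the top edge of the orange plug's pull rib
- lock_left (a joint): travel of the left lock (the red knob on the +y side of the base): 0 = locked, its steel tongue stands before the shoulder of the plug in that bay; 0.024 m = fully open, at the end stop; it slides along the base's +y (outwards), away from the plug, stays where it is left, about 2 N
- lock_right (a joint): travel of the right lock (the red knob on the -y side of the base): 0 = locked, its steel tongue stands before the shoulder of the plug in that bay; 0.024 m = fully open, at the end stop; it slides along the base's -y (outwards), away from the plug, stays where it is left, about 2 N
- lock_left_knob (a point): centre of the top of the red knob of the left lock; knob 22 (base x) x 18 (base y) mm, 30 mm tall, its top 74.5 mm above the bench; it stands on a carriage whose top is 44.5 mm above the bench. Axes as base
- lock_right_knob (a point): centre of the top of the red knob of the right lock; knob 22 (base x) x 18 (base y) mm, 30 mm tall, its top 74.5 mm above the bench; it stands on a carriage whose top is 44.5 mm above the bench. Axes as base
- sealant_bottle: red flat bottle with black pointed cap, 26 (x) x 46 (y) x 118 (z) mm, 75 g, origin at the centre of its underside. Body 26 x 46 up to about z = 80, then the cap. It starts standing on the bed (12 mm above the bench) between the orange plug and the front stop, its broad side across the bay; the slot there is 42 mm along base x and 55 mm wide between the rail lips
- coupling_a: small white coupling with blue stripes, 29 mm wide, 48 tall, standing, origin under its centre; bystander
- coupling_b: another coupling like coupling_a; bystander
- sleeve_a: plain grey sleeve, 34 mm diameter, 41 tall, standing, origin under its centre; bystander
There are look-alikes about, which are no part of the job. What is meant by the sealant_bottle is not white, and is the smaller of those in its own colour.

How it is judged:
On the way, in this order (a step that is already met when the one before it is completed fails the run):
1. the lock beside the orange plug is fully open (within 2.5 mm of its end stop) while the plug is still seated (((y of plug_orange in the frame of base above 0 m and value of joint lock_left above 0.0215 m) or (y of plug_orange in the frame of base below 0 m and value of joint lock_right above 0.0215 m)) and x of plug_orange in the frame of base above -0.006 m), for 0.1 s.
2. the orange plug is out of its socket, within 4 mm of the front stop (x of plug_orange in the frame of base below -0.038 m), for 0.2 s.
At the end, for the whole second after the job is handed in: Lock beside the orange plug within 2.5 mm of its end stop; orange plug at rest, flat and straight in its bay, within 4 mm of the front stop; blue plug within 6 mm of its start; sealant bottle upright, at rest on the bench itself (not on the base); bystanders upright (((y of plug_orange in the frame of base above 0 m and value of joint lock_left above 0.0215 m) or (y of plug_orange in the frame of base below 0 m and value of joint lock_right above 0.0215 m)) and x of plug_orange in the frame of base below -0.038 m and z of plug_orange in the frame of base below 0.02 m and ((y of plug_orange in the frame of base between 0 and 0.045 m and y of plug_orange in the frame of base above 0.029 m) or (y of plug_orange in the frame of base between -0.045 and 0 m and y of plug_orange in the frame of base below -0.029 m)) and angle between the x axis of plug_orange and the x axis of base, either way round below 0.12 rad and angle between plug_orange's own z axis and vertical below 0.12 rad and linear speed of each of plug_orange, sealant_bottle below 0.02 m/s and distance of plug_blue from where it was at the start of the episode below 0.006 m and height (world z) of sealant_bottle below 0.006 m and angle between sealant_bottle's own z axis and vertical below 0.15 rad and angle between each of coupling_a, sleeve_a, coupling_b's own z axis and vertical below 0.3 rad); the robot touches nothing.
It fails at once if the sealant bottle is tipped over (angle between sealant_bottle's own z axis and vertical above 0.7 rad).
It fails at once if the blue plug is moved more than 8 mm (distance of plug_blue from where it was at the start of the episode above 0.008 m).
It fails at once if the lock beside the blue plug is opened more than 6 mm ((y of plug_blue in the frame of base above 0 m and value of joint lock_left above 0.006 m) or (y of plug_blue in the frame of base below 0 m and value of joint lock_right above 0.006 m)).
It fails at once if a bystander is shifted more than 20 mm or tipped (distance of any of coupling_a, sleeve_a, coupling_b from where it was at the start of the episode above 0.02 m or angle between any of coupling_a, sleeve_a, coupling_b's own z axis and vertical above 0.5 rad).
It also fails if it takes over 54 s, if anything falls off the work surface, if the arm or the gripper's body presses on something with over 40 N, if the wrist force passes 120 N, or if a joint passes its speed limit or range.

ROBOT

A 6-joint arm with a two-finger parallel gripper is mounted at the origin on a cart in front of the work surface, level with it; the furniture and walls round the work are solid. World frame = base frame: x ahead of the robot, y to its left, z up, the work surface at z = 0. Lengths are in m, angles in rad, forces in N, time in s.
With the tool pointing down it reaches from about 0.425 to 0.95 m from the base axis. Payload 3.5 kg.
Tool frame: the origin (TCP) lies at the very end of the fingers, on their centre line; the grasp point (between the pads) lies 19 mm behind it (grip_depth is the distance from the TCP to the grasp point, in m); x points along the fingers, z is the direction in which the jaws open and shut, and the axes are right-handed (so a half turn about x gives the same grasp; the last joint's range is limited). The gripper opens to 85 mm and grips with 20 to 120 N. Pads are 22 mm wide; open, the fingers measure 114 mm over their backs; the gripper's body (76 mm by 85 mm) begins 54 mm behind the grasp point. The pads swing forward as they close: fully open they stand 13 mm farther back than shut.
Start: joints at [1.066, 0.286, 1.577, -0, 1.279, -0.15], TCP at [0.234, 0.633, 0.231] pointing down, gripper open.
Joint ranges: [-2.77, 2.77], [-0.9, 2.22], [0.21, 2.48], [-1.53, 4.67], [0.24, 2.81], [-2.84, 2.84]. Speed limits (rad/s): [2.79, 2.79, 3.14, 3.14, 3.14, 3.14].

INTERFACE

Orientations are given as a unit quaternion [x, y, z, w].
In Python, from plant import get_state, read_camera, calibration, sign_off, recognise, grip_depth gives the robot as it stands. The module is installed in compiled form; this text tells all that it offers.
- The arm moves only by the tool servo_tool, never from a script. Its argument "deltas" is a list that holds one entry, the list of rows, each a list of 4 numbers: the shift along the world's x, y, z scaled (see below), then the turn about the world's z scaled (see below). In form: [[[tx, ty, tz, spin], ...]]. A call has exactly 5 rows; each row is the pose to reach, as a shift and turn from the pose commanded when the call began; what a row does not reach only later rows make up. The controller multiplies each number of a shift by 10 cm and each number of a turn by 90 degrees. A row lasts 1/10 s, in which the tool goes at most 50 mm and 8.59 degrees, less where a joint would pass 70% of its speed; a pose out of reach is approached as far as the arm can. A call with a number of a shift or a turn outside -1 to 1 is refused whole. A call with a gripper value outside its range is refused whole. "claw" is the gripper's target within -1 to 1 (fully open at 1, half-way at 0, shut at -1), set as the call begins (left out, the last holds). The fingers move at their own pace and stop on an object; "force" is the grip in N (left out, the last holds). Time passes only in rows, so rows that repeat a pose let the fingers close, or fill a call up. It gives the time, the measured TCP pose, the force and the opening at its end, in the units of the state.
- get_state(): the state, without advancing time (a new reading comes with each control period).
- read_camera(name): name is "side" or "top"; returns the picture (384x512x3 uint8, blue, green, red); there is no depth.
- calibration(name): a dict with "intrinsics" (3x3 intrinsics, pixels), "dist" ([k1, k2, p1, p2, k3] as OpenCV has them; the pictures are not rectified), "R" (3x3) and "t" (3): a world point X has camera coordinates R X + t. Camera axes: x right, y down, z forward; pixel columns grow to the right and rows downward; lengths in m; the calibration is good to about 2 mm. A picture is of the moment at which its call begins. calibration takes no time and is no camera call.
- sign_off(): hands the job in, once; it reports no verdict.
Trained networks look in the newest picture that a camera, given by its name, has taken for a name from the list of things; names that differ only in an ending like _2 or _b are one class to them, and where a whole thing is asked for, a point or a joint stands for the part that bears it (a point fixed in the world has none). Each returns a list of dicts, best first, with "p" (0 to 1); they miss things now and then, are a little off and sometimes report something else, mostly with a low value. They report only what shows in the picture. A call takes as long as a camera call. They do not tell look-alikes from the thing itself.
- recognise(camera, query): "at" ([x, y, z] in m, in world coordinates, good to about 4 mm: the middle of the surface that is visible of it).
The state is a dict: "time": time; "qpos": joint angles; "dq": joint speeds; "joint_efforts": joint torques, N m; "eef_pos": TCP position; "tcp_rot": TCP orientation; "contact_force": force on the tool from outside, world axes, zero at the start; "wrist_torque": the same for the moment, N m; "opening": opening from 0.0 (shut) to 1.0 (fully open).
Only numpy, scipy, OpenCV 4.12 (cv2) and the standard library are available. Lean on these libraries where they do the work, as an engineer would, in place of code of your own. Each camera call takes 0.05 s, during which the arm holds its last target. There are 200 camera calls.

## Working session

There is one attempt and no reset: what is moved stays moved. The work goes in short steps, Python scripts to look and compute and a tool call to move; the robot and the scene stay as the last step left them, time stands still between calls to the robot, and variables do not carry over. Pictures are saved under pics/ and viewed, about 8 in all and at most 12, crops included, and the job is handed in when it is done.

Besides the shell and the picture viewer there is one more tool, called by a JSON object that holds its "fn" and its "kwargs". servo_tool: Moves the arm, as the interface text tells. Its arguments: {"type":"object","properties":{"deltas":{"type":"array"},"claw":{"type":"number"},"force":{"type":"number"}},"required":["deltas"]}

```bash
mkdir -p pics; cat > h.py <<'E'
import numpy as np,cv2
from plant import *
def cal(n):
    c=calibration(n);return np.array(c["intrinsics"],float),np.array(c["dist"],float),np.array(c["R"],float),np.array(c["t"],float)
def proj(n,X):
    K,d,R,t=cal(n);return cv2.projectPoints(np.array(X,float).reshape(-1,1,3),cv2.Rodrigues(R)[0],t,K,d)[0].reshape(-1,2)
def ray(n,uv):
    K,d,R,t=cal(n);p=cv2.undistortPoints(np.array(uv,float).reshape(1,1,2),K,d).ravel()
    v=R.T@np.array([p[0],p[1],1]);return -R.T@t,v/np.linalg.norm(v)
def onz(n,uv,z):
    o,v=ray(n,uv);return o+v*(z-o[2])/v[2]
def tri(a,b):
    (o1,v1),(o2,v2)=ray("side",a),ray("top",b)
    s=np.linalg.lstsq(np.c_[v1,-v2],o2-o1,rcond=None)[0];p,q=o1+s[0]*v1,o2+s[1]*v2
    return (p+q)/2,np.linalg.norm(p-q)
E
python3 - <<'E'
from h import *
np.set_printoptions(precision=3,suppress=True)
for n in("side","top"):
    cv2.imwrite(f"pics/{n}0.png",read_camera(n))
    K,d,R,t=cal(n);print(n,-R.T@t)
    for q in("sealant_bottle","plug_orange","plug_orange_rib","plug_blue","lock_left_knob","lock_right_knob","coupling_a","sleeve_a","base"):
        for r in recognise(n,q)[:4]:print(q,np.array(r["at"]),round(r["p"],2),proj(n,r["at"])[0].round())
print(get_state()["time"])
E
```

```text
side [ 0.209 -0.669  0.586]
sealant_bottle [ 0.448 -0.099  0.071] 0.94 [226. 210.]
sealant_bottle [0.626 0.088 0.051] 0.91 [256. 160.]
plug_orange [ 0.498 -0.092  0.048] 0.8 [245. 209.]
plug_orange_rib [ 0.495 -0.092  0.046] 0.93 [244. 210.]
plug_orange_rib [ 0.509 -0.083  0.028] 0.48 [247. 212.]
lock_left_knob [ 0.511 -0.087  0.032] 0.64 [249. 211.]
lock_left_knob [0.495 0.045 0.061] 0.61 [220. 176.]
lock_left_knob [ 0.495 -0.092  0.049] 0.51 [244. 209.]
lock_right_knob [ 0.568 -0.154  0.041] 0.55 [283. 218.]
lock_right_knob [ 0.513 -0.144  0.049] 0.52 [261. 220.]
lock_right_knob [0.492 0.048 0.061] 0.52 [219. 176.]
coupling_a [ 0.454 -0.164  0.032] 0.63 [242. 239.]
coupling_a [ 0.568 -0.157  0.04 ] 0.57 [284. 219.]
base [ 0.511 -0.085  0.026] 0.68 [248. 212.]
top [ 0.385 -0.077  0.938]
sealant_bottle [ 0.449 -0.086  0.092] 0.87 [258. 238.]
sealant_bottle [ 0.537 -0.24   0.107] 0.83 [344. 188.]
sealant_bottle [0.624 0.089 0.076] 0.73 [164. 145.]
sealant_bottle [ 0.573 -0.156  0.045] 0.73 [294. 175.]
plug_orange [ 0.501 -0.081  0.043] 0.74 [254. 213.]
plug_orange [ 0.512 -0.038  0.031] 0.71 [233. 208.]
plug_orange [ 0.451 -0.086  0.096] 0.29 [257. 237.]
plug_orange [ 0.457 -0.155  0.047] 0.26 [294. 235.]
plug_orange_rib [ 0.501 -0.078  0.044] 0.74 [253. 213.]
plug_blue [ 0.493 -0.01   0.048] 0.98 [217. 216.]
plug_blue [ 0.456 -0.156  0.043] 0.42 [294. 236.]
lock_left_knob [0.493 0.05  0.044] 0.67 [186. 217.]
lock_right_knob [ 0.514 -0.13   0.041] 0.53 [280. 206.]
coupling_a [ 0.457 -0.15   0.046] 0.67 [292. 236.]
coupling_a [ 0.572 -0.157  0.043] 0.53 [294. 176.]
sleeve_a [0.55  0.079 0.033] 0.75 [172. 188.]
base [ 0.511 -0.04   0.028] 0.7 [233. 209.]
base [0.497 0.045 0.042] 0.61 [188. 215.]
base [ 0.512 -0.132  0.047] 0.41 [281. 206.]
1.0
```

View pics/side0.png

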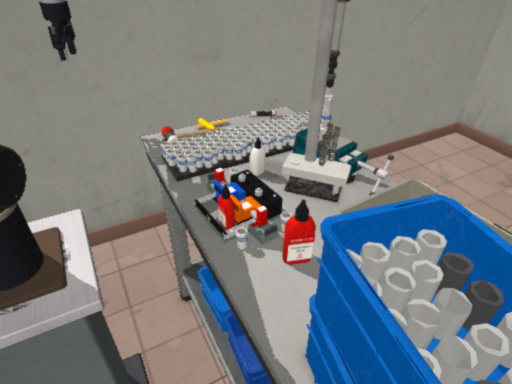

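View pics/top0.png

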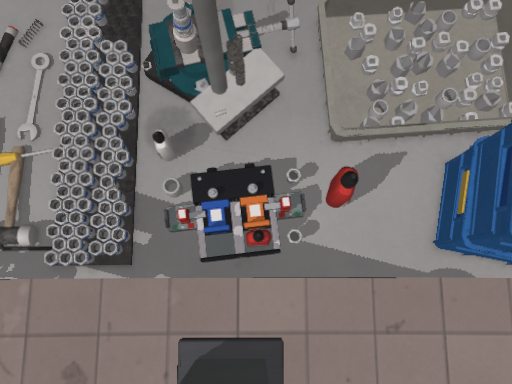

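Red candidates in the top view are the small bottle at (258,238) in the slot and the big bottle at (342,188). The white one at (164,145) is out. By the description I choose the one at (258,238), and I'll check it in a crop.

```bash
python3 - <<'E'
import cv2,numpy as np
a=cv2.imread("pics/top0.png")[155:265,155:355];b=cv2.imread("pics/side0.png")[160:270,185:325]
cv2.imwrite("pics/c_top.png",cv2.resize(a,None,fx=4,fy=4,interpolation=2))
cv2.imwrite("pics/c_side.png",cv2.resize(b,None,fx=5,fy=5,interpolation=2))
E
```

```text
(no output)
```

View pics/c_top.png

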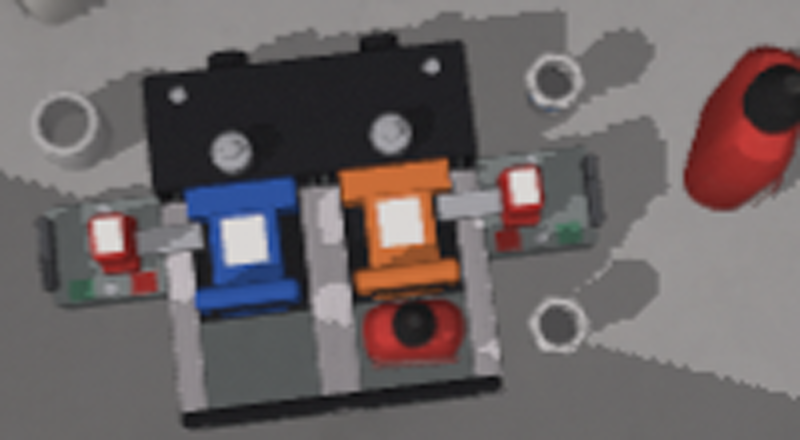

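View pics/c_side.png

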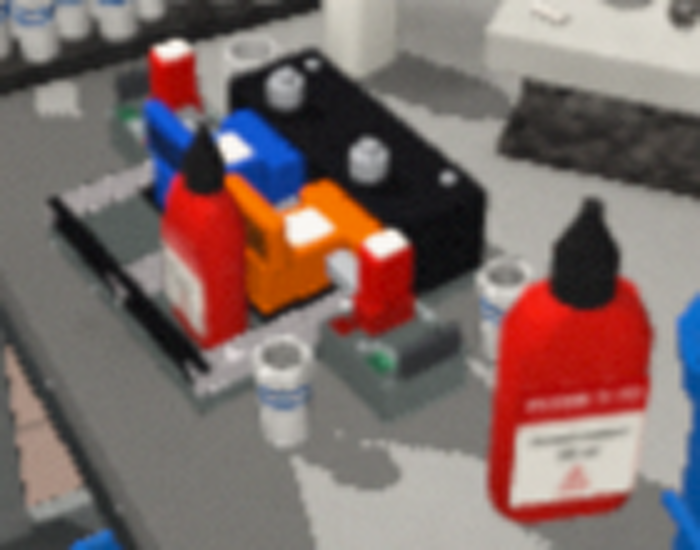

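The crop confirms it: the small red bottle stands in the slot in front of the orange plug, which is in the right bay. The big red bottle is the look-alike. Next I fit the base pose.

```bash
python3 - <<'E'
from h import *
from scipy.optimize import least_squares
from scipy.spatial.transform import Rotation as Ro
np.set_printoptions(precision=4,suppress=True)
T=lambda u,v:(u/4+154.6,v/4+154.6); S=lambda u,v:(u/5+184.6,v/5+159.6)
for nm,a,b in [("barL",S(287,76),T(231,148)),("barR",S(370,148),T(391,130)),("knobR",S(386,242),T(523,187)),("knobL",S(173,47),T(107,236)),("tip",S(205,127),T(418,318)),("stopL",S(57,201),T(186,413)),("stopR",S(207,366),T(499,381)),("couplA",S(283,350),T(559,325)),("couplB",S(505,270),T(554,82))]:
    print(nm,*tri(a,b))
obs=[("top",T(231,148),(.026,.037,.078)),("top",T(391,130),(.026,-.037,.078)),("side",S(287,76),(.026,.037,.078)),("side",S(370,148),(.026,-.037,.078)),
("top",T(186,413),(-.096,.077,.028)),("top",T(499,381),(-.096,-.077,.028)),("side",S(57,201),(-.096,.077,.028)),("side",S(207,366),(-.096,-.077,.028))]
w=lambda p,X:np.c_[Ro.from_euler("z",p[2]).apply(X)[:,:2]+p[:2],np.array(X)[:,2]]
def f(p):
    W=w(p,np.array([o[2] for o in obs]));return np.concatenate([proj(o[0],W[i])[0]-o[1] for i,o in enumerate(obs)])
r=least_squares(f,[.51,-.04,0]);print(r.x,r.fun.round(1))
for n,X in dict(bottle=(-.066,-.037,.012),ribtop=(-.04,-.037,.078),knobR=(-.006,-.104,.0745)).items():print(n,w(r.x,np.array([X])))
for q in[T(410,275)]:print("rib z78",onz("top",q,.078))
print("body",onz("top",T(413,333),.092))
s=get_state();print(s["time"],s["eef_pos"],Ro.from_quat(s["tcp_rot"]).as_matrix(),s["opening"])
E
```

```text
barL [ 0.5348 -0.0033  0.0817] 4.61833488610463e-06
barR [ 0.5433 -0.0765  0.0815] 0.00014044600971767297
knobR [ 0.5179 -0.1374  0.077 ] 0.0008050947842742107
knobL [0.4952 0.0525 0.0783] 0.0010307046408272447
tip [ 0.4528 -0.0881  0.1311] 5.416501998300369e-05
stopL [0.4159 0.021  0.0263] 0.0015499302946038076
stopR [ 0.4315 -0.1281  0.0297] 0.0004594791463714739
couplA [ 0.4566 -0.1553  0.0514] 0.0008821695345482718
couplB [ 0.5727 -0.1546  0.0518] 0.0010676770440615005
[ 0.5167 -0.0421  0.1168] [-0.3 -1.5 -0.3 -1.5  1.   0.7  1.2  0.6 -1.4  2.3  0.9  0.6 -1.4 -0.6
 -0.2  1.2]
bottle [[ 0.4555 -0.0866  0.012 ]]
ribtop [[ 0.4813 -0.0835  0.078 ]]
knobR [[ 0.5229 -0.1461  0.0745]]
rib z78 [ 0.4768 -0.0852  0.078 ]
body [ 0.4494 -0.0864  0.092 ]
1.0 [0.2345 0.633  0.2314] [[ 0.     -0.9377  0.3474]
 [ 0.      0.3474  0.9377]
 [-1.      0.      0.0001]] 0.9983061574271553
```

{"fn": "servo_tool", "kwargs": {"deltas": [[[0.16, -0.2, 0, 0.06], [0.32, -0.4, 0, 0.12], [0.48, -0.6, 0, 0.18], [0.64, -0.8, 0, 0.24], [0.8, -1, 0, 0.3]]], "claw": 1, "force": 40}}

```text
time: 1.5
eef_pos: [0.315, 0.5322, 0.2314]
tcp_rot: [0.529, -0.469, -0.529, -0.469]
contact_force: [-0.0, 0.3, 0.3]
opening: 1.001
```

{"fn": "servo_tool", "kwargs": {"deltas": [[[0.16, -0.2, 0, 0], [0.32, -0.4, 0, 0], [0.48, -0.6, 0, 0], [0.64, -0.8, 0, 0], [0.8, -1, 0, 0]]]}}

```text
time: 2.0
eef_pos: [0.3951, 0.4321, 0.2315]
tcp_rot: [0.528, -0.47, -0.528, -0.47]
contact_force: [0.1, 0.5, -0.1]
opening: 1.006
```

{"fn": "servo_tool", "kwargs": {"deltas": [[[0.12, -0.2, 0, 0], [0.24, -0.4, 0, 0], [0.36, -0.6, 0, 0], [0.48, -0.8, 0, 0], [0.57, -1, 0, 0]]]}}

```text
time: 2.5
eef_pos: [0.4521, 0.3321, 0.2315]
tcp_rot: [0.528, -0.47, -0.528, -0.47]
contact_force: [-1.1, 0.5, 0.1]
opening: 0.997
```

{"fn": "servo_tool", "kwargs": {"deltas": [[[0, -0.2, 0, 0], [0, -0.4, 0, 0], [0, -0.6, 0, 0], [0, -0.8, 0, 0], [0, -1, 0, 0]]]}}

```text
time: 3.0
eef_pos: [0.4514, 0.2322, 0.2315]
tcp_rot: [0.528, -0.47, -0.528, -0.47]
contact_force: [0.5, -0.3, -0.5]
opening: 1.005
```

{"fn": "servo_tool", "kwargs": {"deltas": [[[0, -0.2, 0, 0], [0, -0.4, 0, 0], [0, -0.6, 0, 0], [0, -0.8, 0, 0], [0, -1, 0, 0]]]}}

```text
time: 3.5
eef_pos: [0.4514, 0.1322, 0.2316]
tcp_rot: [0.528, -0.47, -0.528, -0.47]
contact_force: [-0.5, 0.1, 1.2]
opening: 0.998
```

{"fn": "servo_tool", "kwargs": {"deltas": [[[0, -0.2, 0, 0], [0, -0.4, 0, 0], [0, -0.6, 0, 0], [0, -0.8, 0, 0], [0, -1, 0, 0]]]}}

```text
time: 4.0
eef_pos: [0.4514, 0.0321, 0.2316]
tcp_rot: [0.528, -0.47, -0.528, -0.47]
contact_force: [-0.5, -0.2, 0.4]
opening: 1.002
```

{"fn": "servo_tool", "kwargs": {"deltas": [[[0, -0.2, 0, 0], [0, -0.4, 0, 0], [0, -0.6, 0, 0], [0, -0.8, 0, 0], [0, -1, 0, 0]]]}}

```text
time: 4.5
eef_pos: [0.4514, -0.0679, 0.2316]
tcp_rot: [0.528, -0.47, -0.528, -0.47]
contact_force: [1.1, 0.6, 1.7]
opening: 1.004
```

{"fn": "servo_tool", "kwargs": {"deltas": [[[0, -0.1, 0, 0], [0, -0.2, 0, 0], [0, -0.2, 0, 0], [0, -0.2, 0, 0], [0, -0.2, 0, 0]]]}}

```text
time: 5.0
eef_pos: [0.4515, -0.0864, 0.2313]
tcp_rot: [-0.528, 0.47, 0.529, 0.47]
contact_force: [-0.8, 0.7, -0.3]
opening: 1.002
```

{"fn": "servo_tool", "kwargs": {"deltas": [[[0, 0, -0.2, 0], [0, 0, -0.4, 0], [0, 0, -0.6, 0], [0, 0, -0.8, 0], [0, 0, -1, 0]]]}}

```text
time: 5.5
eef_pos: [0.4515, -0.0864, 0.1307]
tcp_rot: [0.529, -0.47, -0.528, -0.47]
contact_force: [0.4, -0.4, -0.5]
opening: 0.996
```

```bash
python3 - <<'E'
from h import *
a=read_camera("side")[120:270,165:325]
cv2.imwrite("pics/s1.png",cv2.resize(a,None,fx=4,fy=4,interpolation=2))
E
```

```text
(no output)
```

View pics/s1.png

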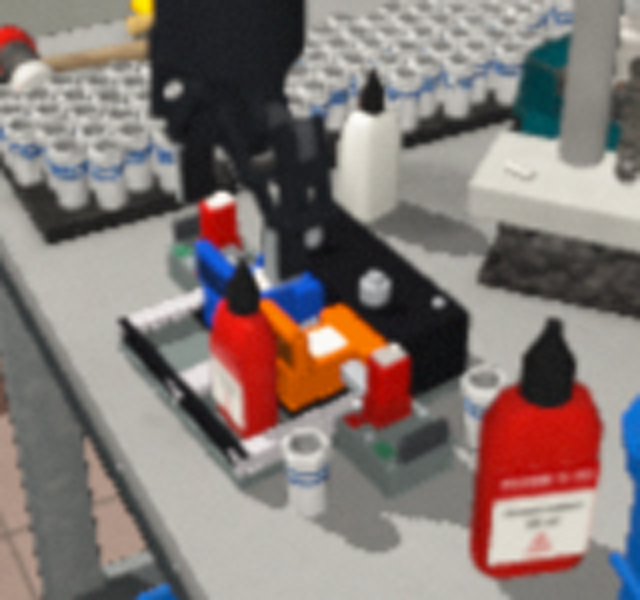

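The fingers, at (200,190) and (280,235), straddle the cap tip at (240,268) from above. Going down.

{"fn": "servo_tool", "kwargs": {"deltas": [[[0, 0, -0.2, 0], [0, 0, -0.4, 0], [0, 0, -0.6, 0], [0, 0, -0.7, 0], [0, 0, -0.7, 0]]]}}

```text
time: 6.05
eef_pos: [0.4506, -0.0863, 0.0603]
tcp_rot: [-0.527, 0.47, 0.529, 0.47]
contact_force: [-0.5, 0.3, 0.4]
opening: 1.0
```

{"fn": "servo_tool", "kwargs": {"deltas": [[[0, 0, 0, 0], [0, 0, 0, 0], [0, 0, 0, 0], [0, 0, 0, 0], [0, 0, 0, 0]]], "claw": -1, "force": 30}}

```text
time: 6.55
eef_pos: [0.4524, -0.0872, 0.0626]
tcp_rot: [0.529, -0.47, -0.528, -0.471]
contact_force: [-1.0, 1.3, 6.3]
opening: 0.524
```

{"fn": "servo_tool", "kwargs": {"deltas": [[[0, 0, 0, 0], [0, 0, 0, 0], [0, 0, 0.03, 0], [0, 0, 0.1, 0], [0, 0, 0.2, 0]]]}}

```text
time: 7.05
eef_pos: [0.4507, -0.0868, 0.0811]
tcp_rot: [-0.528, 0.47, 0.529, 0.47]
contact_force: [-0.3, -1.1, -1.1]
opening: 0.522
```

{"fn": "servo_tool", "kwargs": {"deltas": [[[0, 0, 0.2, 0], [0, 0, 0.4, 0], [0, 0, 0.6, 0], [0, 0, 0.8, 0], [0, 0, 1, 0]]]}}

```text
time: 7.55
eef_pos: [0.4513, -0.0871, 0.1827]
tcp_rot: [0.528, -0.47, -0.528, -0.47]
contact_force: [0.3, 0.2, -1.4]
opening: 0.521
```

```bash
python3 - <<'E'
from h import *
a=read_camera("side")[70:270,145:345];b=read_camera("top")[130:290,130:400]
cv2.imwrite("pics/s2.png",np.hstack([cv2.resize(a,(400,400),interpolation=2),cv2.resize(b,(400,237),interpolation=2)[:,:] if 0 else cv2.copyMakeBorder(cv2.resize(b,(400,237)),0,163,0,0,0)]))
E
```

```text
(no output)
```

View pics/s2.png

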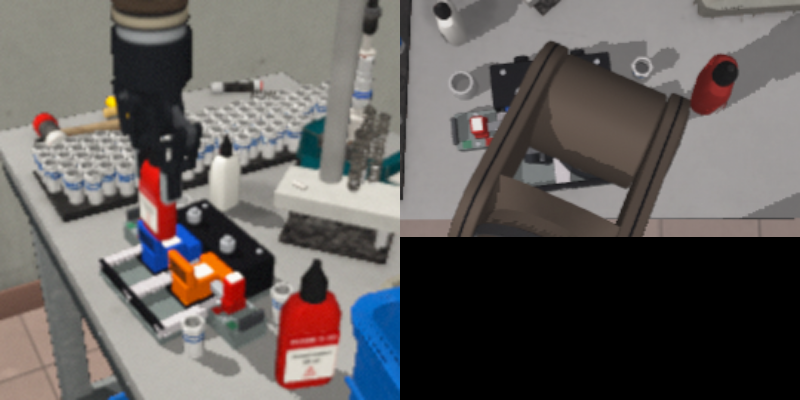

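The bottle is held upright, around (155,195) in the left half, clear of the base. I carry it to the free bench at about (0.43,-0.235).

{"fn": "servo_tool", "kwargs": {"deltas": [[[0, -0.2, 0, 0], [0, -0.4, 0, 0], [0, -0.6, 0, 0], [0, -0.8, 0, 0], [0, -1, 0, 0]]]}}

```text
time: 8.15
eef_pos: [0.4508, -0.1875, 0.1802]
tcp_rot: [-0.528, 0.47, 0.529, 0.47]
contact_force: [0.9, -0.9, -0.7]
opening: 0.522
```

{"fn": "servo_tool", "kwargs": {"deltas": [[[-0.1, -0.2, 0, 0], [-0.2, -0.4, 0, 0], [-0.2, -0.48, -0.1, 0], [-0.2, -0.48, -0.3, 0], [-0.2, -0.48, -0.5, 0]]]}}

```text
time: 8.65
eef_pos: [0.4313, -0.2349, 0.1298]
tcp_rot: [-0.528, 0.47, 0.528, 0.47]
contact_force: [0.7, 0.4, -0.8]
opening: 0.526
```

{"fn": "servo_tool", "kwargs": {"deltas": [[[0, 0, -0.2, 0], [0, 0, -0.4, 0], [0, 0, -0.6, 0], [0, 0, -0.72, 0], [0, 0, -0.76, 0]]]}}

```text
time: 9.15
eef_pos: [0.4303, -0.2337, 0.053]
tcp_rot: [-0.527, 0.47, 0.53, 0.47]
contact_force: [-0.4, 0.3, -0.6]
opening: 0.522
```

```bash
python3 - <<'E'
from h import *
a=read_camera("side")[130:290,150:350]
cv2.imwrite("pics/s3.png",cv2.resize(a,None,fx=3.5,fy=3.5,interpolation=2))
s=get_state();print(s["eef_pos"],s["contact_force"])
E
```

```text
[ 0.4306188  -0.2340174   0.05344511] [-0.09334679  0.69957864 -1.27634543]
```

View pics/s3.png

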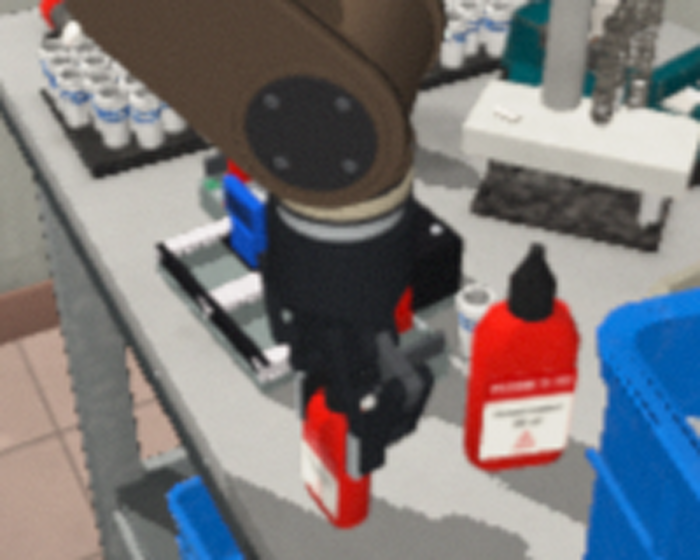

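The bottle is upright just above the bench, its foot at (340,520), clear of the big bottle and the front edge. I lower it until it touches.

{"fn": "servo_tool", "kwargs": {"deltas": [[[0, 0, -0.01, 0], [0, 0, -0.02, 0], [0, 0, -0.03, 0], [0, 0, -0.03, 0], [0, 0, -0.03, 0]]]}}

```text
time: 9.7
eef_pos: [0.4316, -0.2352, 0.0527]
tcp_rot: [0.529, -0.47, -0.528, -0.47]
contact_force: [0.5, -0.5, -0.5]
opening: 0.523
```

{"fn": "servo_tool", "kwargs": {"deltas": [[[0, 0, -0.01, 0], [0, 0, -0.02, 0], [0, 0, -0.02, 0], [0, 0, -0.02, 0], [0, 0, -0.02, 0]]]}}

```text
time: 10.2
eef_pos: [0.4317, -0.2352, 0.0507]
tcp_rot: [0.528, -0.47, -0.528, -0.47]
contact_force: [-0.4, 0.9, 3.4]
opening: 0.524
```

{"fn": "servo_tool", "kwargs": {"deltas": [[[0, 0, 0, 0], [0, 0, 0, 0], [0, 0, 0, 0], [0, 0, 0, 0], [0, 0, 0.05, 0]]], "claw": 0.5}}

```text
time: 10.7
eef_pos: [0.4309, -0.2346, 0.0547]
tcp_rot: [-0.528, 0.47, 0.529, 0.47]
contact_force: [0.6, 0.2, -0.2]
opening: 0.747
```

{"fn": "servo_tool", "kwargs": {"deltas": [[[0, 0, 0.15, 0], [0, 0, 0.35, 0], [0, 0, 0.55, 0], [0, 0, 0.78, 0], [0, 0, 1, 0]]]}}

```text
time: 11.2
eef_pos: [0.4314, -0.235, 0.1566]
tcp_rot: [0.528, -0.47, -0.528, -0.47]
contact_force: [0.3, 0.5, -0.1]
opening: 0.747
```

```bash
python3 - <<'E'
from h import *
s=get_state();print(s["qpos"])
a=read_camera("side")[130:290,150:350]
r=[(q,np.round(o["at"],3),round(o["p"],2)) for q in("sealant_bottle","lock_right_knob") for o in recognise("side",q)[:4]]
print(r)
E
```

```text
[-7.05655556e-01 -4.69001938e-02  2.08628907e+00 -5.00629031e-05
  1.10181773e+00 -2.39286045e+00]
[('sealant_bottle', array([ 0.425, -0.245,  0.059]), 0.85), ('sealant_bottle', array([ 0.543, -0.257,  0.082]), 0.76)]
```

{"fn": "servo_tool", "kwargs": {"deltas": [[[0, 0.2, 0.05, 0], [0, 0.4, 0.1, 0], [0, 0.6, 0.1, 0], [0, 0.8, 0.1, 0], [0, 0.98, 0.1, 0]]]}}

```text
time: 11.85
eef_pos: [0.4305, -0.1357, 0.1636]
tcp_rot: [-0.527, 0.47, 0.529, 0.47]
contact_force: [0.7, 0.7, -0.1]
opening: 0.748
```

{"fn": "servo_tool", "kwargs": {"deltas": [[[0.17, 0, 0, -0.09], [0.34, 0, 0, -0.18], [0.51, 0, 0, -0.27], [0.68, 0, 0, -0.36], [0.86, 0, 0, -0.45]]], "claw": 0.1}}

```text
time: 12.35
eef_pos: [0.5171, -0.1365, 0.1632]
tcp_rot: [-0.33, 0.626, 0.332, 0.624]
contact_force: [0.3, -0.1, 0.9]
opening: 0.554
```

{"fn": "servo_tool", "kwargs": {"deltas": [[[0, 0, 0, -0.09], [0, 0, 0, -0.18], [0, 0, 0, -0.27], [0, 0, 0, -0.36], [0, 0, 0, -0.45]]]}}

```text
time: 12.85
eef_pos: [0.5165, -0.1366, 0.1632]
tcp_rot: [-0.094, 0.702, 0.095, 0.7]
contact_force: [0.0, 0.3, 0.5]
opening: 0.549
```

{"fn": "servo_tool", "kwargs": {"deltas": [[[0, 0, 0, -0.09], [0, 0, -0.1, -0.1], [0, 0, -0.3, -0.1], [0, 0, -0.5, -0.1], [0, 0, -0.6, -0.1]]]}}

```text
time: 13.35
eef_pos: [0.5154, -0.1361, 0.1016]
tcp_rot: [-0.041, 0.708, 0.043, 0.704]
contact_force: [-0.4, 0.0, 1.4]
opening: 0.549
```

```bash
python3 - <<'E'
from h import *
a=read_camera("side")[130:280,180:340];b=read_camera("top")
cv2.imwrite("pics/s4.png",cv2.resize(a,None,fx=4,fy=4,interpolation=2))
s=get_state();print(s["eef_pos"],s["qpos"])
E
```

```text
[ 0.51555035 -0.13615281  0.10226141] [-4.48566902e-01  1.25711329e-01  2.01926310e+00 -9.65724311e-06
  1.00245606e+00 -5.66347420e-01]
```

View pics/s4.png

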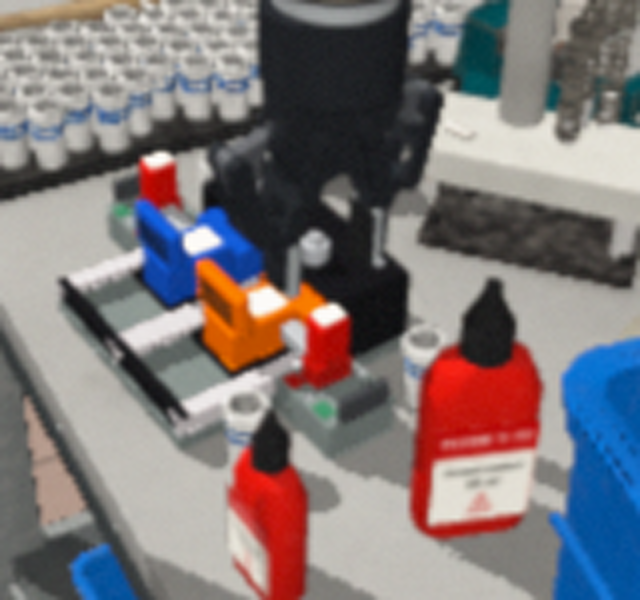

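The bottle stands upright on the bench. The fingertips at (290,290) and (378,262) straddle the knob at (330,315). Down, then close.

{"fn": "servo_tool", "kwargs": {"deltas": [[[0.01, 0, -0.15, 0], [0.02, -0.01, -0.3, 0], [0.02, -0.01, -0.42, 0], [0.02, -0.01, -0.48, 0], [0.02, -0.01, -0.48, 0]]]}}

```text
time: 13.95
eef_pos: [0.5186, -0.1376, 0.0558]
tcp_rot: [-0.041, 0.707, 0.042, 0.705]
contact_force: [0.5, -0.9, 0.7]
opening: 0.553
```

{"fn": "servo_tool", "kwargs": {"deltas": [[[0, 0, 0, 0], [0, 0, 0, 0], [0, 0, 0, 0], [0, 0, 0, 0], [0, 0, 0, 0]]], "claw": -1, "force": 30}}

```text
time: 14.45
eef_pos: [0.5187, -0.1384, 0.0582]
tcp_rot: [-0.042, 0.707, 0.041, 0.705]
contact_force: [-5.9, -0.8, 4.4]
opening: 0.249
```

{"fn": "servo_tool", "kwargs": {"deltas": [[[0.006, -0.06, 0, 0], [0.013, -0.12, 0, 0], [0.02, -0.18, 0, 0], [0.026, -0.23, 0, 0], [0.03, -0.255, 0, 0]]]}}

```text
time: 14.95
eef_pos: [0.5215, -0.1625, 0.0581]
tcp_rot: [-0.039, 0.707, 0.042, 0.705]
contact_force: [-5.8, 8.8, 8.2]
opening: 0.248
```

{"fn": "servo_tool", "kwargs": {"deltas": [[[0, -0.01, 0, 0], [0, -0.01, 0, 0], [0, -0.01, 0, 0], [0, -0.01, 0, 0], [0, -0.01, 0, 0]]]}}

```text
time: 15.45
eef_pos: [0.5215, -0.1624, 0.0581]
tcp_rot: [-0.039, 0.707, 0.043, 0.705]
contact_force: [-5.2, 7.2, 6.8]
opening: 0.25
```

{"fn": "servo_tool", "kwargs": {"deltas": [[[0, 0.01, 0, 0], [0, 0.01, 0, 0], [0, 0.01, 0, 0], [0, 0.01, 0.05, 0], [0, 0.01, 0.2, 0]]], "claw": 0.1}}

```text
time: 15.95
eef_pos: [0.5214, -0.1631, 0.0765]
tcp_rot: [-0.04, 0.707, 0.042, 0.705]
contact_force: [-0.6, -0.7, 0.1]
opening: 0.547
```

{"fn": "servo_tool", "kwargs": {"deltas": [[[0, 0, 0.2, 0], [0, 0, 0.4, 0], [-0.1, 0.15, 0.6, 0], [-0.25, 0.4, 0.7, 0], [-0.41, 0.65, 0.7, 0]]]}}

```text
time: 16.45
eef_pos: [0.4829, -0.099, 0.1511]
tcp_rot: [-0.042, 0.704, 0.04, 0.708]
contact_force: [0.5, 1.2, 0.8]
opening: 0.546
```

```bash
python3 - <<'E'
from h import *
a=read_camera("side")[130:280,180:340]
cv2.imwrite("pics/s5.png",cv2.resize(a,None,fx=4,fy=4,interpolation=2))
print(get_state()["eef_pos"],[ (np.round(o["at"],3),o["p"]) for o in recognise("side","plug_orange_rib")[:2]])
E
```

```text
[ 0.47954714 -0.09508519  0.14905684] [(array([ 0.496, -0.089,  0.046]), 0.91)]
```

View pics/s5.png

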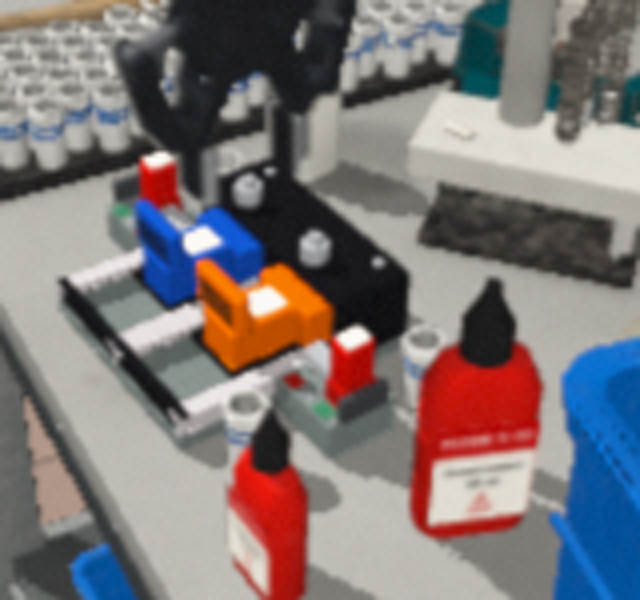

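The right knob at (350,350) has moved out to its end bar and the tongue is withdrawn. The bottle is upright. Next I locate the rib.

```bash
python3 - <<'E'
from h import *
for u,v in((200,262),(222,275),(244,288)):print(onz("side",(u/4+179.6,v/4+129.6),.078))
u=cv2.imread("pics/top0.png")
s=get_state();print(s["eef_pos"],s["time"])
E
```

```text
[ 0.4729828  -0.06174761  0.078     ]
[ 0.47918437 -0.07896466  0.078     ]
[ 0.48524449 -0.09578941  0.078     ]
[ 0.48035477 -0.09653993  0.14859629] 16.55
```

{"fn": "servo_tool", "kwargs": {"deltas": [[[0, 0.12, -0.1, 0], [0, 0.12, -0.3, 0], [0, 0.12, -0.5, 0], [0, 0.12, -0.7, 0], [0, 0.12, -0.92, 0]]]}}

```text
time: 17.05
eef_pos: [0.4822, -0.0868, 0.0545]
tcp_rot: [-0.041, 0.706, 0.041, 0.706]
contact_force: [-0.4, -0.4, -0.6]
opening: 0.549
```

{"fn": "servo_tool", "kwargs": {"deltas": [[[0, 0, 0, 0], [0, 0, 0, 0], [0, 0, 0, 0], [0, 0, 0, 0], [0, 0, 0, 0]]], "claw": -1, "force": 60}}

```text
time: 17.55
eef_pos: [0.4818, -0.0867, 0.0559]
tcp_rot: [-0.041, 0.706, 0.041, 0.706]
contact_force: [0.1, 0.6, -1.9]
opening: 0.097
```

{"fn": "servo_tool", "kwargs": {"deltas": [[[-0.04, -0.005, 0, 0], [-0.08, -0.01, 0, 0], [-0.12, -0.014, 0, 0], [-0.16, -0.019, 0, 0], [-0.2, -0.023, 0, 0]]]}}

```text
time: 18.05
eef_pos: [0.463, -0.0891, 0.0559]
tcp_rot: [-0.041, 0.704, 0.04, 0.708]
contact_force: [4.7, 0.7, -3.9]
opening: 0.105
```

{"fn": "servo_tool", "kwargs": {"deltas": [[[-0.05, -0.006, 0, 0], [-0.1, -0.012, 0, 0], [-0.15, -0.018, 0, 0], [-0.2, -0.023, 0, 0], [-0.225, -0.026, 0, 0]]]}}

```text
time: 18.55
eef_pos: [0.4391, -0.0918, 0.0559]
tcp_rot: [-0.041, 0.705, 0.041, 0.706]
contact_force: [3.3, 1.0, 4.6]
opening: 0.104
```

{"fn": "servo_tool", "kwargs": {"deltas": [[[-0.01, 0, 0, 0], [-0.02, -0.002, 0, 0], [-0.02, -0.002, 0, 0], [-0.02, -0.002, 0, 0], [-0.02, -0.002, 0, 0]]]}}

```text
time: 19.05
eef_pos: [0.4376, -0.0919, 0.0559]
tcp_rot: [-0.041, 0.705, 0.041, 0.706]
contact_force: [2.3, -0.5, 5.3]
opening: 0.103
```

{"fn": "servo_tool", "kwargs": {"deltas": [[[-0.01, 0, 0, 0], [-0.02, -0.002, 0, 0], [-0.03, -0.003, 0, 0], [-0.03, -0.003, 0, 0], [-0.03, -0.003, 0, 0]]]}}

```text
time: 19.55
eef_pos: [0.4357, -0.0921, 0.0559]
tcp_rot: [-0.041, 0.704, 0.041, 0.708]
contact_force: [7.1, 1.3, 1.5]
opening: 0.103
```

```bash
python3 - <<'E'
from h import *
a=read_camera("side")[130:280,180:340]
cv2.imwrite("pics/s6.png",cv2.resize(a,None,fx=4,fy=4,interpolation=2))
E
```

```text
(no output)
```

View pics/s6.png

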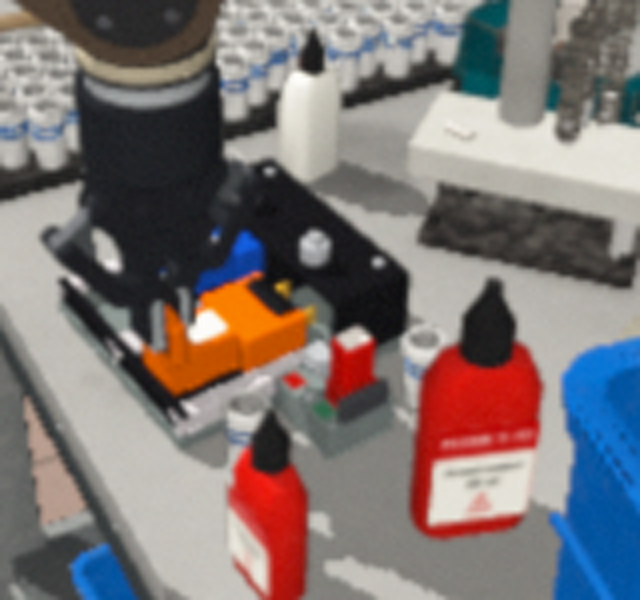

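The orange plug is out against the front stop bar at about (150,370), and the force has risen to 7 N. The bottle and lock look fine. Release and retreat.

{"fn": "servo_tool", "kwargs": {"deltas": [[[0.01, 0, 0, 0], [0.01, 0, 0, 0], [0.01, 0, 0, 0], [0.01, 0, 0.05, 0], [0.01, 0, 0.2, 0]]], "claw": 0.1}}

```text
time: 20.1
eef_pos: [0.433, -0.0912, 0.0739]
tcp_rot: [-0.04, 0.708, 0.042, 0.704]
contact_force: [0.6, -0.1, -0.5]
opening: 0.548
```

{"fn": "servo_tool", "kwargs": {"deltas": [[[0, 0, 0.2, 0], [0, 0, 0.4, 0], [0, 0, 0.6, 0], [0, 0, 0.8, 0], [0, 0, 1, 0]]]}}

```text
time: 20.6
eef_pos: [0.4344, -0.0918, 0.1761]
tcp_rot: [-0.041, 0.706, 0.041, 0.706]
contact_force: [0.7, -0.2, 0.7]
opening: 0.55
```

{"fn": "servo_tool", "kwargs": {"deltas": [[[0, 0.2, 0.1, 0], [0, 0.4, 0.2, 0], [0, 0.6, 0.2, 0], [0, 0.8, 0.2, 0], [0, 1, 0.2, 0]]]}}

```text
time: 21.1
eef_pos: [0.4344, 0.0088, 0.1954]
tcp_rot: [-0.041, 0.706, 0.041, 0.706]
contact_force: [-0.9, -0.2, -1.0]
opening: 0.549
```

{"fn": "servo_tool", "kwargs": {"deltas": [[[0, 0.2, 0, 0], [0, 0.4, 0, 0], [0, 0.6, 0, 0], [0, 0.8, 0, 0], [0, 1, 0, 0]]]}}

```text
time: 21.6
eef_pos: [0.4343, 0.1088, 0.1952]
tcp_rot: [-0.041, 0.706, 0.041, 0.706]
contact_force: [0.6, -0.3, 0.7]
opening: 0.547
```

```bash
python3 - <<'E'
from h import *
a=read_camera("side")[150:290,180:340];b=read_camera("top")[160:270,155:355]
cv2.imwrite("pics/s7.png",np.vstack([cv2.resize(a,(343,300),interpolation=2),cv2.resize(b,(545,300),interpolation=2)[:,:343]*0]) if 0 else np.hstack([cv2.resize(a,(343,300),interpolation=2),cv2.resize(b,(455,300),interpolation=2)]))
cv2.imwrite("pics/top_end.png",read_camera("top"))
E
```

```text
(no output)
```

View pics/s7.png

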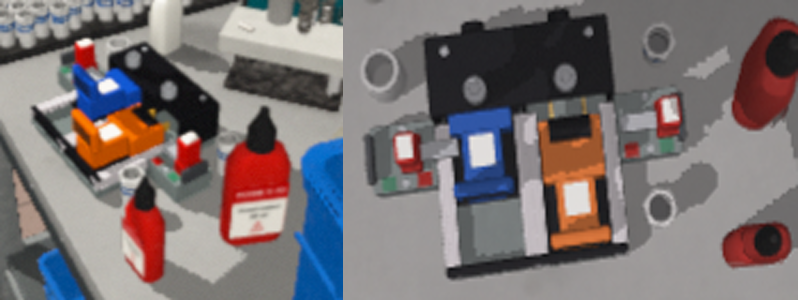

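```bash
python3 - <<'E'
from h import *
P=[]
for f,(y0,y1) in(("top0",(200,222)),("top_end",(221,245))):
    im=cv2.imread(f"pics/{f}.png").astype(int);o=[]
    for x0,x1 in((205,228),(246,270)):
        s=im[:,:, :].min(2)
        Y0,Y1=(y0,y1) if x0==246 else (205,226)
        m=s[Y0:Y1,x0:x1]>185;v,u=np.nonzero(m);c=(u.mean()+x0,v.mean()+Y0);o.append(onz("top",c,.048));print(f,c,m.sum(),o[-1])
    P.append(o)
for i in(0,1):d=(P[1][i]-P[0][i])[:2];print("move",d,np.linalg.norm(d))
E
```

```text
top0 (np.float64(215.7196261682243), np.float64(214.58878504672896)) 107 [ 0.49668599 -0.00740592  0.048     ]
top0 (np.float64(254.6764705882353), np.float64(210.09803921568627)) 102 [ 0.50521936 -0.08092262  0.048     ]
top_end (np.float64(215.91964285714286), np.float64(214.61607142857142)) 112 [ 0.49663394 -0.00778328  0.048     ]
top_end (np.float64(257.5625), np.float64(232.30357142857142)) 112 [ 0.46316108 -0.08634539  0.048     ]
move [-5.20532825e-05 -3.77351612e-04] 0.00038092490538151064
move [-0.04205828 -0.00542276] 0.04240642650490158
```

The orange plug moved 42.4 mm, which is the full travel. The blue plug moved 0.4 mm, within noise. The lock is at its end stop and the arm is clear, so I hand in.

```bash
python3 -c "
from plant import *
print(get_state()['contact_force'],get_state()['time']);print(sign_off())"
```

```text
[ 0.70484605  0.84402677 -0.46079327] 21.75
the job is handed in; nothing more can be done
None
```

The job is done and handed in at 21.75 s of the 54 s allowed; no verdict was reported.

**What I did:**
- I set the small red bottle upright on the bench at about (0.43, -0.235), to the right of the base.
- I gripped the right lock's knob and slid it 24 mm outwards, until about 8 N of resistance showed the end stop.
- I pulled the orange plug out of the right bay until the force rose to about 7 N at the front stop, then released it and moved the arm clear.

**Last checks:**
- **Plugs:** in the top view the orange plug had moved 42.4 mm, against the 42 mm of travel to the stop. The blue plug had moved 0.4 mm, which is within the measuring noise.
- **Rest of the scene:** the final picture shows the bottle upright, the right lock out at its end bar, the blue lock closed and all three bystanders standing.

**One disagreement:** the gripper travelled about 46 mm during the pull while the plug moved about 42 mm. I put the difference down to the pads shifting on the rib. None of the checks failed.

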